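Nest the hole saws and free the stand's post

ROBOT

A 7-joint arm with a two-finger parallel gripper is mounted at the origin on the work surface. World frame = base frame: x ahead of the robot, y to its left, z up, the work surface at z = 0. Lengths are in m, angles in rad, forces in N, time in s.
With the tool pointing down it reaches from about 0.425 to 0.925 m from the base axis. Payload 6.8 kg.
Tool frame: the origin (TCP) lies between the finger pads; the fingertips stand 14 mm ahead of it and the grasp point (between the pads) lies 5 mm behind it; x points along the fingers, z is the direction in which the jaws open and shut, and the axes are right-handed (so a half turn about x gives the same grasp; the last joint's range is limited). The gripper opens to 88 mm and grips with 3 to 60 N. Pads are 20 mm wide; open, the fingers measure 115 mm over their backs; the gripper's body (75 mm by 178 mm) begins 61 mm behind the grasp point.
Start: joints at [1.029, 0.477, 0.022, 1.555, -0.011, 1.109, -0.083], TCP at [0.284, -0.612, 0.205] pointing down, gripper open.
Joint ranges: [-2.96, 2.96], [-0.34, 2.1], [-1.41, 1.46], [0.24, 2.44], [-1.37, 4.51], [0.17, 1.92], [-2.96, 2.96]. Speed limits (rad/s): [2.39, 2.39, 3.14, 3.14, 3.14, 3.14, 3.14].

INTERFACE

Orientations are given as a unit quaternion [x, y, z, w].
In Python, from workcell import robot, vision, job gives the robot as it stands.
- The arm moves only by the tool move_arm, never from a script. Its argument "rows" is a list of rows, each a list of 7 numbers: the opening, from -1 (shut) to 1 (fully open), so that 0 is half open, then the shift along the tool's x, y, z in m, then the turn, a rotation vector about the tool's x, y, z in rad. A call has 1 to 8 rows; each row is the pose to reach, as a shift and turn from the pose commanded when the call began, along the tool's axes at that moment; what a row does not reach only later rows make up. A row lasts 1/8 s, in which the tool goes at most 62.5 mm and 10.7 degrees, less where a joint would pass 70% of its speed; a pose out of reach is approached as far as the arm can. A call with a gripper value outside its range is refused whole. The fingers move at their own pace and stop on an object; "force" is the grip in N (left out, the last holds). Time passes only in rows, so rows that repeat a pose let the fingers close. It gives the time, the measured TCP pose, the force and the opening at its end, in the units of the state.
- robot.get_state(): the state, without advancing time (a new reading comes with each control period).
- vision.read_camera(name): name is "scene" or "top" or "wrist"; returns the picture (384x512x3 uint8, blue, green, red); there is no depth.
- vision.calibration(name): a dict with "mtx" (3x3 intrinsics, pixels), "rvec" (rotation vector, rad) and "tvec" (3), from world to camera coordinates, as OpenCV has them. Camera axes: x right, y down, z forward; pixel columns grow to the right and rows downward; lengths in m; the calibration is good to about 2 mm. The wrist camera is an equidistant fisheye: a pixel r from the principal point sees the ray r / f radians off the axis. A picture is of the moment at which its call begins: read the wrist's pose just before it. calibration takes no time and is no camera call; for the wrist camera it gives the pose at the moment of the call.
- job.finish_job(): hands the job in, once; it reports no verdict.
The state is a dict: "time_s": time; "joint_pos": joint angles; "qvel": joint speeds; "tau": joint torques, N m; "eef_pos": TCP position; "tcp_rot": TCP orientation; "wrist_force": force on the tool from outside, world axes, zero at the start; "ft_torque": the same for the moment, N m; "opening": finger opening in m.
Only numpy, scipy, OpenCV 4.12 (cv2) and the standard library are available. Lean on these libraries where they do the work, as an engineer would, in place of code of your own. Each camera call takes 0.05 s, during which the arm holds its last target. There are 200 camera calls.

TASK

Nest the three steel hole saws on the table, teeth down, the middle one over the small one and the large one over both, ready for the storage stand. Then free the stand's post: its screw cap may have a right-hand or a left-hand thread, so find which way it loosens, turn it loose while it still sits on the post and lift it off. Finish while holding the cap upright and still in the gripper, its underside at least 150 mm above the table, and leave the other things where they lie.

Things in the scene. Friction and masses are not known exactly. Their poses are not given: they have to be found in the camera images.
- saw_small: the small one of three bare-steel hole saws: a cup standing mouth down on its toothed rim, closed crown on top. Outside diameter 38 mm, height 36, inside diameter 32, wall 3, crown 4 thick. Origin: centre of its toothed rim (underside); z up. 60 to 240 g. Each fits over the next smaller with 4 mm to spare all round, both then standing on the table
- saw_middle: the middle one of three bare-steel hole saws: a cup standing mouth down on its toothed rim, closed crown on top. Outside diameter 52 mm, height 42, inside diameter 46, wall 3, crown 4 thick. Origin: centre of its toothed rim (underside); z up. 60 to 240 g. Each fits over the next smaller with 4 mm to spare all round, both then standing on the table
- saw_large: the large one of three bare-steel hole saws: a cup standing mouth down on its toothed rim, closed crown on top. Outside diameter 66 mm, height 48, inside diameter 60, wall 3, crown 4 thick. Origin: centre of its toothed rim (underside); z up. 60 to 240 g. Each fits over the next smaller with 4 mm to spare all round, both then standing on the table
- stand: storage stand fixed to the table: dark steel plate 100 (x) by 215 (y) by 10 mm with an upright post on the origin's z axis, hidden by its cap, and a black block of drills (64 by 64 mm, top at z = 74, drills up to z = 100) centred 115 mm from the post towards +y. Origin: on the table under the post's axis. The post ends 45 mm above the table
- cap: round dark knurled steel cap screwed on the stand's post: diameter 46 mm, height 40 (the index bar on top adds 2), 80 to 170 g. Origin: centre of its underside, 14 mm above the table while it is on; z up; x axis along the index bar, which at the start lies along the stand's x axis within 0.08 rad
- cap_top (a point): centre of the cap's top, 40 mm above its origin. Thread: right-hand (loosens counter-clockwise from above) or left-hand (clockwise), nothing shows which. The tightening way it stops hard within 0.25 rad; the loosening way it turns easily, staying down (rising 2 mm at most), stops at about 2.3 rad, and between 1.1 and 2.1 rad lifts straight off, clear of the post after 35 mm
- hose_clamp: bystander, leave alone (sizes in mm): loose steel band ring lying flat, outside diameter 72, 12 high. Origin: centre of its underside
- pipe_flange: bystander, leave alone (sizes in mm): flat dark steel ring lying down, outside diameter 48, hole 20, 6 thick. Origin: centre of its underside
- large_clamp: bystander, leave alone (sizes in mm): large steel band ring lying flat, outside diameter 104, 12 high. Origin: centre of its underside
- hammer: bystander, leave alone (sizes in mm): hammer lying on the table. Origin: under its middle, x axis towards the head
- wrench: bystander, leave alone (sizes in mm): flat wrench lying on the table. Origin: under its middle, x axis along it
- bolt: bystander, leave alone (sizes in mm): bolt standing on its head (28 wide), shank 12 thick, 42 high. Origin: centre of its underside
- spray_can: bystander, leave alone (sizes in mm): closed can, diameter 54, 130 high. Origin: centre of its underside
Things that resemble listed ones, but are neither listed nor needed, are in the scene too. Leave any blue look-alike of the cap alone. What is shaped like the saw_large but blue is not meant.

How it is judged:
On the way, in this order (a step that is already met when the one before it is completed fails the run):
1. the three hole saws are nested on the table and let go (horizontal distance between saw_small and saw_middle below 0.009 m and horizontal distance between saw_middle and saw_large below 0.009 m and height (world z) of each of saw_small, saw_middle, saw_large below 0.004 m and angle between each of saw_small, saw_middle, saw_large's own z axis and vertical below 0.1 rad and contact force between the fingers and saw_large below 0.2 N and linear speed of saw_large below 0.03 m/s), for 0.2 s.
2. the cap is turned loose (at least 0.85 rad from its start) while still down on the post (angle between the x axis of cap and the x axis of stand, either way round above 0.85 rad and height (world z) of cap below 0.026 m and horizontal distance between cap and stand below 0.006 m), for 0.1 s.
At the end, for the whole second after the job is handed in: Saws on the table (rims within 4 mm), upright within 0.1 rad, each over the next smaller (axes within 9 mm). The gripper holds the cap (over 2 N), off the stand, upright within 0.3 rad, slower than 30 mm/s, underside over 135 mm above the table; saws not touched (horizontal distance between saw_small and saw_middle below 0.009 m and horizontal distance between saw_middle and saw_large below 0.009 m and height (world z) of each of saw_small, saw_middle, saw_large below 0.004 m and angle between each of saw_small, saw_middle, saw_large's own z axis and vertical below 0.1 rad and height (world z) of cap above 0.135 m and angle between cap's own z axis and vertical below 0.3 rad and contact force between cap and the fingers above 2 N and contact force between cap and stand below 0.1 N and linear speed of cap below 0.03 m/s and contact force between the fingers and saw_large below 0.2 N); the arm keeps its last pose, push and grip.
It fails at once if a bystander (clamp rings, flange, hammer, wrench, bolt, can) is pushed more than 30 mm (distance of any of hose_clamp, pipe_flange, large_clamp, hammer, wrench, bolt, spray_can from where it was at the start of the episode above 0.03 m).
It also fails if it takes over 64 s, if anything falls off the work surface, if the arm or the gripper's body presses on something with over 40 N, if the wrist force passes 120 N, or if a joint passes its speed limit or range.

## Working session

There is one attempt and no reset: what is moved stays moved. The work goes in short steps, Python scripts to look and compute and a tool call to move; the robot and the scene stay as the last step left them, time stands still between calls to the robot, and variables do not carry over. Pictures are saved under pics/ and viewed, about 8 in all and at most 12, crops included, and the job is handed in when it is done.

Besides the shell and the picture viewer there is one more tool, called after ">>>" as name(argument=value, ...), one argument or row to a line, values as JSON. move_arm: Moves the arm, as the interface text tells. Its arguments: {"type":"object","properties":{"rows":{"type":"array"},"force":{"type":"number"}},"required":["rows"]}

```bash
mkdir -p pics; ls; cat > h.py <<'E'
import cv2,numpy as np
from scipy.spatial.transform import Rotation as R
from workcell import robot,vision,job
def snap(cam,name):
    c=vision.calibration(cam); im=vision.read_camera(cam); cv2.imwrite(f'pics/{name}.png',im); np.savez(f'pics/{name}.npz',**{k:np.array(c[k],float) for k in('mtx','rvec','tvec')}); return im
def ray(name,u,v,fish=False):
    c=np.load(f'pics/{name}.npz');K=c['mtx'];x=(u-K[0,2])/K[0,0];y=(v-K[1,2])/K[1,1]
    if fish:
        r=np.hypot(x,y);s=np.sin(r)/max(r,1e-9);d=np.array([x*s,y*s,np.cos(r)])
    else:d=np.array([x,y,1.])
    M=R.from_rotvec(c['rvec'].ravel()).as_matrix();return -M.T@c['tvec'].ravel(),M.T@d
def at(name,u,v,z,fish=False):
    o,d=ray(name,u,v,fish);return o+d*(z-o[2])/d[2]
def proj(name,P):
    c=np.load(f'pics/{name}.npz');return cv2.projectPoints(np.atleast_2d(np.array(P,float)),c['rvec'],c['tvec'],c['mtx'],None)[0][:,0]
E
python3 - <<'E'
from h import *
a=snap('top','top0');b=snap('scene','scene0')
for n in('top0','scene0'):
    o,d=ray(n,256,192);print(n,o,d)
print(robot.get_state())
E
```

```text
pics
top0 [ 0.3826014  -0.05362126  0.99414015] [ 0.18045634  0.00110497 -0.98360195]
scene0 [1.15056893 1.0528682  0.90715047] [-0.39646819 -0.72506003 -0.56320727]
{'time_s': 0.1, 'joint_pos': array([ 1.02891479,  0.47771401,  0.02238242,  1.55627849, -0.01151482,
        1.10930624, -0.08312131]), 'qvel': array([ 0.00023793, -0.00062074,  0.00095983, -0.0020945 ,  0.00214981,
        0.00172728,  0.00147755]), 'tau': array([ 4.75956200e-03, -5.84094036e+01,  1.53971359e+00, -2.73315883e+01,
       -5.43243717e-02,  1.30586070e-02,  7.47217609e-05]), 'eef_pos': array([ 0.28345171, -0.61200843,  0.20421332]), 'tcp_rot': array([ 0.38096512,  0.59636571, -0.38043692,  0.59538329]), 'wrist_force': array([ 0.57108166, -1.13204334, -0.14617257]), 'ft_torque': array([-0.00811459,  0.03838178, -0.03529587]), 'opening': 0.08782011532092943}
```

View pics/top0.png

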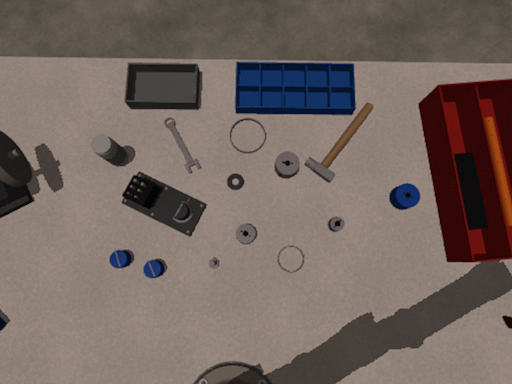

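View pics/scene0.png

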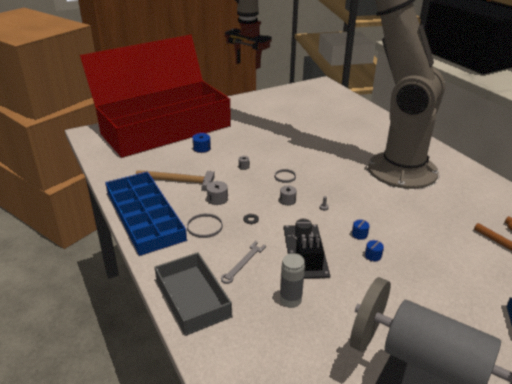

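Top view: saw_large at (287,163) (grey, biggest), middle (246,233), small (336,224). The blue saw-like (405,196) is the look-alike, and the blue caps at (120,259) and (153,268) are decoys. The dark cap on the stand is at (183,212), with the drill block at (140,188). I'll confirm in one crop.

```bash
python3 - <<'E'
from h import *
im=cv2.imread('pics/top0.png')[130:260,110:360]
cv2.imwrite('pics/crop0.png',cv2.convertScaleAbs(cv2.resize(im,None,fx=3.2,fy=3.2,interpolation=cv2.INTER_CUBIC),alpha=1.5))
for n,u,v,z in(('L',287,161,.048),('M',246,232,.042),('S',336,223,.036),('cap',182,211,.055),('blk',140,186,.09)):print(n,at('top0',u,v,z).round(4))
E
```

```text
L [ 0.6431 -0.1358  0.048 ]
M [ 0.4497 -0.0276  0.042 ]
S [ 0.4772 -0.2672  0.036 ]
cap [0.5015 0.1412 0.055 ]
blk [0.56   0.2448 0.09  ]
```

View pics/crop0.png

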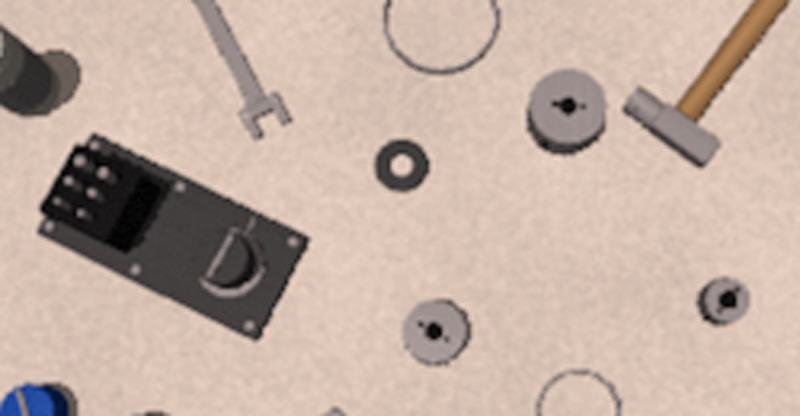

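The crop confirms three grey saws, with arbor-hole centres at about L (567,105), M (433,331) and S (727,299). The dark cap is on the stand at (234,262), and the hammer head lies just right of L. I'll add a motion helper and hover over each saw.

```bash
cat >> h.py <<'E'
def go(p,yaw=None,cmd=None):
    "print tool-axes shift & turn to reach world p, jaw axis (tool z) at heading yaw, tool down"
    s=robot.get_state();q=R.from_quat(s['tcp_rot']);x=np.array([0,0,-1.])
    zc=q.apply([0,0,1]);y0=np.arctan2(zc[1],zc[0])
    if yaw is None: yaw=y0
    z=np.array([np.cos(yaw),np.sin(yaw),0]);T=R.from_matrix(np.c_[x,np.cross(z,x),z])
    sh=q.inv().apply(np.array(p)-s['eef_pos']);tr=(q.inv()*T).as_rotvec()
    print('t',round(s['time_s'],2),'pos',s['eef_pos'].round(4),'jawyaw',round(y0,3),'j7',s['joint_pos'][6].round(3),'shift',sh.round(4),'turn',tr.round(4),'F',s['wrist_force'].round(2),'open',round(s['opening'],4))
E
python3 - <<'E'
from h import *
f=lambda x,y,z:at('top0',(x+.5)/3.2-.5+110,(y+.5)/3.2-.5+130,z)
for n,x,y,z in(('L',567,105,.048),('M',433,331,.042),('S',727,299,.036),('cap',234,262,.056),('c1',95,135,.01),('c2',307,240,.01),('c3',258,338,.01),('c4',40,230,.01),('bar1',207,282,.056),('bar2',245,230,.056),('hose',580,405,.0)):print(n,f(x,y,z).round(4))
print(vision.calibration('wrist'))
go([.477,-.267,.2]);go([.477,-.267,.2],0);go([.477,-.267,.2],np.pi)
E
```

```text
L [ 0.639  -0.1353  0.048 ]
M [ 0.4468 -0.025   0.042 ]
S [ 0.477  -0.2695  0.036 ]
cap [0.5    0.1389 0.056 ]
c1 [0.6163 0.2761 0.01  ]
c2 [0.5257 0.0863 0.01  ]
c3 [0.441  0.1246 0.01  ]
c4 [0.5313 0.3173 0.01  ]
bar1 [0.4832 0.1601 0.056 ]
bar2 [0.5266 0.1312 0.056 ]
hose [ 0.3886 -0.1499  0.    ]
{'mtx': array([[297.31863964,   0.        , 258.14291288],
       [  0.        , 297.31863964, 188.65573308],
       [  0.        ,   0.        ,   1.        ]]), 'rvec': array([-2.44501937,  1.56131785,  0.22092734]), 'tvec': array([-0.67401655, -0.0329707 ,  0.3912645 ])}
t 0.1 pos [ 0.2835 -0.612   0.2042] jawyaw -1.137 j7 -0.083 shift [ 0.0045  0.3206 -0.2317] turn [ 0.     -0.0016  0.0001] F [ 0.57 -1.13 -0.15] open 0.0878
t 0.1 pos [ 0.2835 -0.612   0.2042] jawyaw -1.137 j7 -0.083 shift [ 0.0045  0.3206 -0.2317] turn [-1.1371e+00 -1.5000e-03 -8.0000e-04] F [ 0.57 -1.13 -0.15] open 0.0878
t 0.1 pos [ 0.2835 -0.612   0.2042] jawyaw -1.137 j7 -0.083 shift [ 0.0045  0.3206 -0.2317] turn [ 2.0045e+00 -9.0000e-04  1.7000e-03] F [ 0.57 -1.13 -0.15] open 0.0878
```

>>> move_arm(
  rows=[
    [1,0,0.06,-0.04,0,0,0],
    [1,0,0.1,-0.075,-0.15,0,0],
    [1,0,0.15,-0.11,-0.33,0,0],
    [1,0.005,0.2,-0.145,-0.5,0,0],
    [1,0.015,0.25,-0.18,-0.68,0,0],
    [1,0.025,0.29,-0.21,-0.85,0,0],
    [1,0.035,0.32,-0.232,-0.94,0,0],
    [1,0.035,0.32,-0.232,-0.94,0,0],
  ],
)

```text
time_s: 1.1
eef_pos: [0.4775, -0.2637, 0.1692]
tcp_rot: [0.068, 0.704, -0.067, 0.703]
wrist_force: [0.1, -0.5, 0.2]
opening: 0.0877
```

```bash
python3 - <<'E'
from h import *
snap('wrist','wS');print([ray('wS',256,192,1)])
go([.4468,-.025,.17],-.2)
E
```

```text
[(array([ 0.49256753, -0.19062965,  0.34881282]), array([-0.06260838, -0.27488736, -0.95943584]))]
t 1.15 pos [ 0.4767 -0.2663  0.1695] jawyaw -0.195 j7 0.092 shift [-0.0003  0.2309 -0.076 ] turn [ 0.0051 -0.0012 -0.0005] F [-0.55 -0.39  0.11] open 0.0878
```

View pics/wS.png

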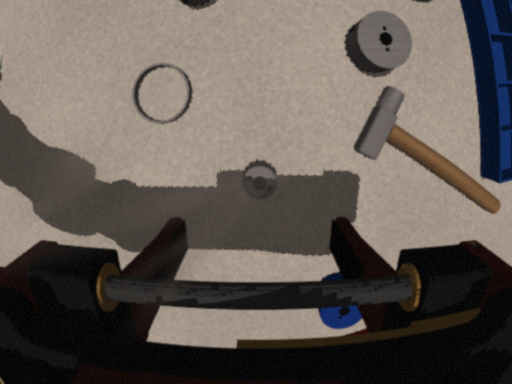

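Wrist view: small saw crown hole at (258,183) in the arm's shadow, L hole at (386,39).

>>> move_arm(
  rows=[
    [1,0,0.06,-0.02,0,0,0],
    [1,0,0.12,-0.04,0,0,0],
    [1,0,0.18,-0.06,0,0,0],
    [1,0,0.231,-0.076,0,0,0],
    [1,0,0.231,-0.076,0,0,0],
    [1,0,0.231,-0.076,0,0,0],
  ],
)

```text
time_s: 1.9
eef_pos: [0.4474, -0.0279, 0.1702]
tcp_rot: [0.07, 0.703, -0.071, 0.704]
wrist_force: [0.2, -0.3, -0.4]
opening: 0.0876
```

```bash
cat >> h.py <<'E'
def fproj(name,P):
    c=np.load(f'pics/{name}.npz');K=c['mtx'];p=R.from_rotvec(c['rvec'].ravel()).apply(P)+c['tvec'].ravel()
    r=np.hypot(p[0],p[1]);th=np.arctan2(r,p[2]);return np.array([K[0,2]+K[0,0]*th*p[0]/r,K[1,2]+K[1,1]*th*p[1]/r])
def hole(name,P,w=9):
    u,v=np.round(fproj(name,P)).astype(int);g=cv2.cvtColor(cv2.imread(f'pics/{name}.png'),6)[v-w:v+w+1,u-w:u+w+1].astype(float)
    m=(g<.5*(g.min()+np.median(g))).astype(np.uint8);n,l,s,c=cv2.connectedComponentsWithStats(m)
    k=1+np.argmax(s[1:,4]);uv=c[k]+[u-w,v-w];Q=at(name,*uv,P[2],True)
    print(name,'pred',(u,v),'blob',uv.round(1),'area',s[k,4],'->',Q.round(4));return Q
E
python3 - <<'E'
from h import *
snap('wrist','wM')
hole('wS',[.477,-.2695,.036]);hole('wS',[.639,-.1353,.048]);hole('wM',[.4468,-.025,.042]);hole('wM',[.477,-.2695,.036]);hole('wM',[.639,-.1353,.048])
print(at('wS',258,183,.036,1),at('wS',386,39,.048,1))
u=cv2.imread('pics/wM.png');a=cv2.resize(u[100:260,180:340],None,fx=3,fy=3);b=cv2.resize(cv2.imread('pics/wS.png')[140:220,220:300],None,fx=4,fy=4)
c=np.zeros((480,800,3),np.uint8);c[:,:480]=a;c[:320,480:]=b;cv2.imwrite('pics/c1.png',cv2.convertScaleAbs(c,alpha=1.6))
go([.4468,-.025,.03],-.2)
E
```

```text
wS pred (np.int64(258), np.int64(182)) blob [258.8 183.5] area 86 -> [ 0.477  -0.2714  0.036 ]
wS pred (np.int64(385), np.int64(37)) blob [385.5  38.4] area 115 -> [ 0.6396 -0.1368  0.048 ]
wM pred (np.int64(257), np.int64(175)) blob [257.7 176.1] area 115 -> [ 0.4477 -0.0263  0.042 ]
wM pred (np.int64(312), np.int64(335)) blob [312.1 335.2] area 35 -> [ 0.4775 -0.2707  0.036 ]
wM pred (np.int64(425), np.int64(232)) blob [425.4 233. ] area 75 -> [ 0.6397 -0.1365  0.048 ]
[ 0.47624186 -0.2706542   0.036     ] [ 0.64006803 -0.13749878  0.048     ]
t 1.95 pos [ 0.4474 -0.0282  0.1701] jawyaw -0.201 j7 -0.376 shift [ 0.1401  0.0031 -0.0013] turn [-0.0005  0.0002  0.0007] F [ 0.1  -0.35  0.06] open 0.088
```

View pics/c1.png

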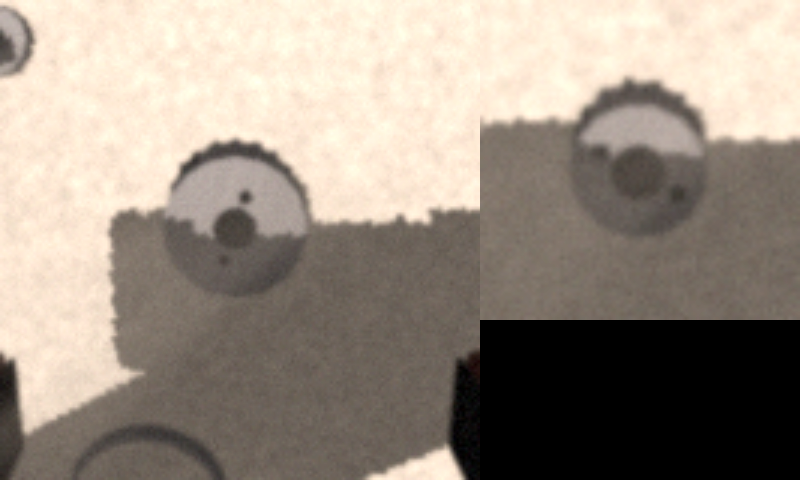

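M crown hole at crop (235,228) → px (258,176), S hole → px (259,183); estimates agree within 1 mm. Descending and gripping M.

>>> move_arm(
  rows=[
    [1,0.05,0.002,0,0,0,0],
    [1,0.09,0.002,0,0,0,0],
    [1,0.125,0.002,0,0,0,0],
    [1,0.146,0.002,0,0,0,0],
    [1,0.146,0.002,0,0,0,0],
    [1,0.146,0.002,0,0,0,0],
  ],
)

```text
time_s: 2.7
eef_pos: [0.4483, -0.0251, 0.0246]
tcp_rot: [0.07, 0.703, -0.07, 0.704]
wrist_force: [-1.0, -0.7, -0.0]
opening: 0.0878
```

>>> move_arm(
  rows=[
    [-1,0,0,0,0,0,0],
    [-1,0,0,0,0,0,0],
    [-1,0,0,0,0,0,0],
    [-1,0,0,0,0,0,0],
    [-1,0,0,0,0,0,0],
    [-1,0,0,0,0,0,0],
  ],
  force=20,
)

```text
time_s: 3.45
eef_pos: [0.4482, -0.0239, 0.0247]
tcp_rot: [0.069, 0.703, -0.069, 0.704]
wrist_force: [-1.2, 0.6, 9.3]
opening: 0.0318
```

>>> move_arm(
  rows=[
    [-1,-0.03,0,0,0,0,0],
    [-1,-0.075,0,0,0,0,0],
    [-1,-0.1,0,0,0,0,0],
    [-1,-0.1,0,0,0,0,0],
    [-1,-0.1,0,0,0,0,0],
  ],
)

```text
time_s: 4.08
eef_pos: [0.447, -0.0242, 0.1233]
tcp_rot: [0.069, 0.704, -0.07, 0.703]
wrist_force: [-0.3, 0.5, 1.1]
opening: 0.0004
```

```bash
python3 - <<'E'
from h import *
s=robot.get_state();snap('wrist','wM2')
p=s['eef_pos'];Q=hole('wM2',p+[0,0.0,.019]);print(p,Q-p)
go([.477,-.2708,.124],-.2)
E
```

```text
wM2 pred (np.int64(257), np.int64(236)) blob [261.3 234.7] area 3 -> [ 0.4496 -0.0236  0.1423]
[ 0.44702168 -0.0242464   0.12326394] [0.00259528 0.00068711 0.019     ]
t 4.12 pos [ 0.4468 -0.0242  0.123 ] jawyaw -0.197 j7 -0.434 shift [-0.0011 -0.2359  0.0779] turn [ 0.0031 -0.0019  0.0004] F [ 0.51 -1.23  0.22] open 0.0007
```

The grip missed: the fingers closed past 52 mm. I need to look.

View pics/wM2.png

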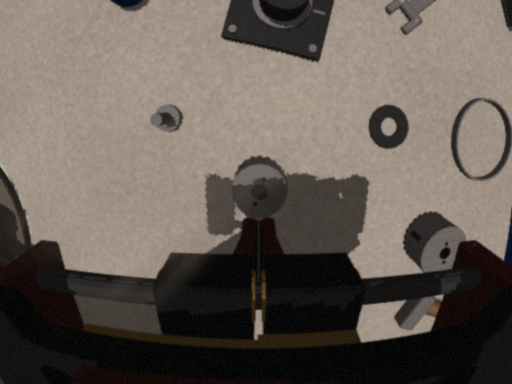

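```bash
python3 - <<'E'
from h import *
p=robot.get_state()['eef_pos']
print('tip',fproj('wM2',p-[0,0,.014]),'tcp',fproj('wM2',p))
for c in ([.4477,-.0262,.042],[.4468,.012,.042]):print(fproj('wM2',np.array(c)))
print(at('wM2',258,190,.042,1)); snap('top','top1'); 
im=cv2.imread('pics/top1.png')[190:270,210:310]; cv2.imwrite('pics/c2.png',cv2.convertScaleAbs(cv2.resize(im,None,fx=6,fy=6,interpolation=2),alpha=1.5))
print(hole('wM2',np.array([.4470,.0,.042])),hole('wM2',np.array([.6397,-.1367,.048])),proj('top1',[.447,-.0,.042]))
im=cv2.imread('pics/wM2.png')[150:330,180:340];cv2.imwrite('pics/c3.png',cv2.convertScaleAbs(cv2.resize(im,None,fx=3.3,fy=3.3,interpolation=2),alpha=2))
E
```

```text
tip [257.11081487 216.29722668] tcp [256.99909805 224.01695217]
[258.93212455 191.60248983]
[249.51176842 151.16738374]
[ 0.44716289 -0.02453813  0.042     ]
wM2 pred (np.int64(252), np.int64(164)) blob [252.2 161.5] area 124 -> [0.4472 0.0024 0.042 ]
wM2 pred (np.int64(445), np.int64(253)) blob [444.6 252.8] area 84 -> [ 0.6396 -0.1365  0.048 ]
[0.44724656 0.00237522 0.042     ] [ 0.63962197 -0.13651659  0.048     ] [[235.50517495 232.87491359]]
```

View pics/c3.png

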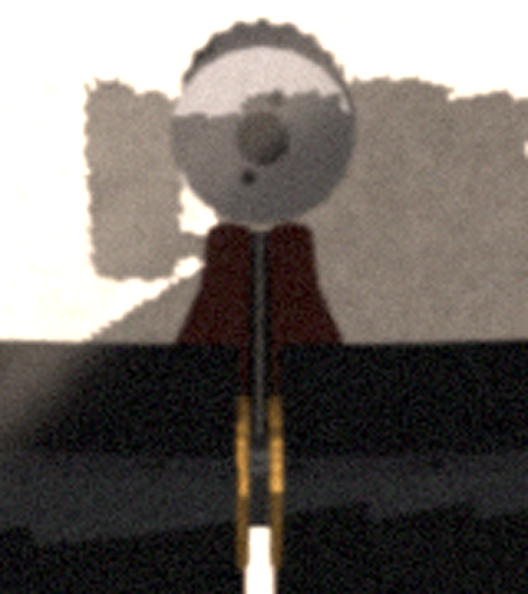

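M still stands where it was, with its crown hole at px (258,190), so the closing was not clean. I'll repeat it in stages with a picture between.

>>> move_arm(
  rows=[
    [1,0,0,0,0,0,0],
    [1,0,0,0,0,0,0],
    [1,0,0,0,0,0,0],
    [1,0,0,0,0,0,0],
    [1,0,0,0,0,0,0],
    [1,0,0,0,0,0,0],
    [1,0,0,0,0,0,0],
    [1,0,0,0,0,0,0],
  ],
)

```text
time_s: 5.18
eef_pos: [0.4477, -0.0241, 0.1241]
tcp_rot: [0.07, 0.704, -0.07, 0.704]
wrist_force: [-0.0, 0.0, -0.4]
opening: 0.0771
```

>>> move_arm(
  rows=[
    [1,0,0,0,0,0,0],
    [1,0.03,0,0,0,0,0],
    [1,0.06,0,0,0,0,0],
    [1,0.1,0,0,0,0,0],
    [1,0.1,0,0,0,0,0],
    [0.5,0.1,0,0,0,0,0],
    [0.5,0.1,0,0,0,0,0],
    [0.5,0.1,0,0,0,0,0],
  ],
  force=20,
)

```text
time_s: 6.18
eef_pos: [0.4485, -0.0242, 0.0251]
tcp_rot: [0.07, 0.703, -0.07, 0.704]
wrist_force: [-0.2, 0.5, 0.2]
opening: 0.0663
```

```bash
python3 - <<'E'
from h import *
snap('wrist','wM3');go([.447,-.0245,.02],-.2)
im=cv2.imread('pics/wM3.png')[150:330,140:380];cv2.imwrite('pics/c4.png',cv2.convertScaleAbs(cv2.resize(im,None,fx=3.3,fy=3.3,interpolation=2),alpha=2))
E
```

```text
t 6.22 pos [ 0.4484 -0.0242  0.025 ] jawyaw -0.197 j7 -0.569 shift [ 0.0049 -0.0005 -0.0013] turn [ 0.0027  0.0018 -0.0001] F [-0.27  0.15  0.23] open 0.0661
```

View pics/c4.png

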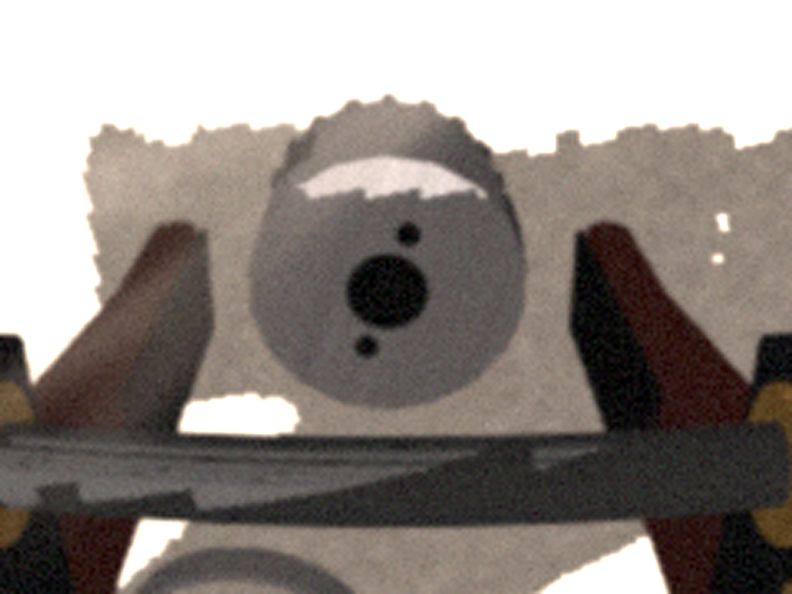

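Saw M sits centred between the fingers here, with even gaps. Closing gently.

>>> move_arm(
  rows=[
    [0.1,0,0,0,0,0,0],
    [0.1,0,0,0,0,0,0],
  ],
)

```text
time_s: 6.48
eef_pos: [0.4478, -0.0242, 0.0242]
tcp_rot: [0.07, 0.704, -0.07, 0.704]
wrist_force: [-1.4, -0.1, 9.5]
opening: 0.0503
```

>>> move_arm(
  rows=[
    [0.1,0,0,0,0,0,0],
    [0.1,0,0,0,0,0,0],
  ],
)

```text
time_s: 6.72
eef_pos: [0.4481, -0.0241, 0.0247]
tcp_rot: [0.069, 0.703, -0.07, 0.704]
wrist_force: [-1.1, 0.2, 8.7]
opening: 0.0484
```

```bash
python3 - <<'E'
from h import *
snap('wrist','wM4');go([.447,-.0245,.02],-.2)
im=cv2.imread('pics/wM4.png')[150:330,140:380];cv2.imwrite('pics/c5.png',cv2.convertScaleAbs(cv2.resize(im,None,fx=3.3,fy=3.3,interpolation=2),alpha=2))
E
```

```text
t 6.78 pos [ 0.4481 -0.0241  0.0247] jawyaw -0.197 j7 -0.569 shift [ 0.0046 -0.0006 -0.001 ] turn [0.003  0.0007 0.0002] F [-3.09  0.36  8.97] open 0.0483
```

View pics/c5.png

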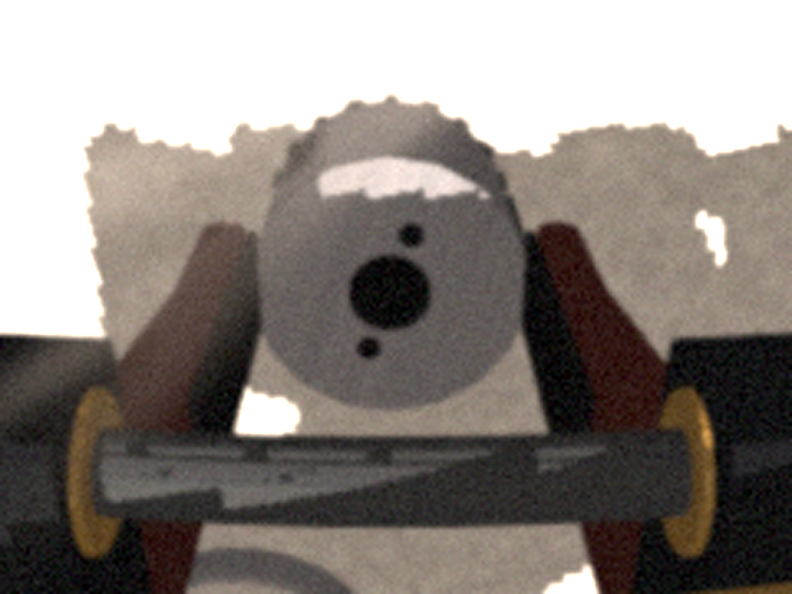

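The pads touch M on both sides (crop x≈258 and 525). I'll test with a small lift, holding this opening.

>>> move_arm(
  rows=[
    [0.1,-0.01,0,0,0,0,0],
    [0.1,-0.02,0,0,0,0,0],
    [0.1,-0.02,0,0,0,0,0],
  ],
)

```text
time_s: 7.15
eef_pos: [0.4484, -0.0242, 0.045]
tcp_rot: [0.07, 0.703, -0.07, 0.704]
wrist_force: [-0.0, -0.4, -0.2]
opening: 0.0484
```

```bash
python3 - <<'E'
from h import *
snap('wrist','wM5');go([.447,-.0245,.02],-.2)
p=robot.get_state()['eef_pos']
for dz in(.0173,-.003):hole('wM5',p+[0,0,dz],14)
hole('wM4',p+[0,0,-.003],14)
E
```

```text
t 7.2 pos [ 0.448  -0.0242  0.0445] jawyaw -0.197 j7 -0.541 shift [ 0.0245 -0.0005 -0.001 ] turn [ 0.0027  0.0011 -0.0001] F [ 0.15  0.12 -0.09] open 0.0486
wM5 pred (np.int64(257), np.int64(235)) blob [257.1 227. ] area 265 -> [ 0.4493 -0.019   0.0618]
wM5 pred (np.int64(257), np.int64(222)) blob [257.2 225.1] area 319 -> [ 0.4479 -0.0262  0.0415]
wM4 pred (np.int64(257), np.int64(235)) blob [257.6 237.9] area 283 -> [ 0.4478 -0.0261  0.0415]
```

The saw did not lift and the force is zero. With TCP z at 0.025 the fingers only brushed the crown edge, and their image scale puts the tips nearer the camera than stated. So the real fingertips seem to sit about 25 mm higher relative to the reported TCP. I'll open and go lower carefully, watching the force.

>>> move_arm(
  rows=[
    [0.6,0,0,0,0,0,0],
    [0.6,0,0,0,0,0,0],
    [0.6,0,0,0,0,0,0],
    [0.6,0.015,0,0,0,0,0],
    [0.6,0.025,0,0,0,0,0],
    [0.6,0.032,0,0,0,0,0],
    [0.6,0.038,0,0,0,0,0],
    [0.6,0.038,0,0,0,0,0],
  ],
)

```text
time_s: 8.2
eef_pos: [0.4473, -0.0241, 0.0056]
tcp_rot: [0.069, 0.704, -0.07, 0.703]
wrist_force: [-0.1, -0.6, -0.0]
opening: 0.0703
```

>>> move_arm(
  rows=[
    [-1,0,0,0,0,0,0],
    [-1,0,0,0,0,0,0],
    [-1,0,0,0,0,0,0],
    [-1,0,0,0,0,0,0],
  ],
  force=20,
)

```text
time_s: 8.7
eef_pos: [0.4479, -0.0241, 0.0063]
tcp_rot: [0.07, 0.703, -0.07, 0.704]
wrist_force: [0.0, -0.5, 2.3]
opening: 0.0509
```

Now it holds at 51 mm, which confirms the offset. Lifting and checking.

>>> move_arm(
  rows=[
    [-1,-0.02,0,0,0,0,0],
    [-1,-0.05,0,0,0,0,0],
    [-1,-0.08,0,0,0,0,0],
    [-1,-0.08,0,0,0,0,0],
    [-1,-0.08,0,0,0,0,0],
  ],
)

```text
time_s: 9.32
eef_pos: [0.447, -0.0243, 0.0854]
tcp_rot: [0.07, 0.704, -0.07, 0.703]
wrist_force: [0.2, 0.6, -0.7]
opening: 0.0509
```

```bash
python3 - <<'E'
from h import *
snap('wrist','wM6')
p=robot.get_state()['eef_pos']
Q=hole('wM6',p+[0,0,.036],14);print(Q-p)
hole('wM6',np.array([.477,-.271,.036]))
go([.477,-.2708,.086],-.2)
E
```

```text
wM6 pred (np.int64(257), np.int64(249)) blob [257.9 252.1] area 205 -> [ 0.4471 -0.026   0.1211]
[ 0.00039625 -0.00173548  0.036     ]
wM6 pred (np.int64(321), np.int64(382)) blob [328.6 374.4] area 5 -> [ 0.4868 -0.2573  0.036 ]
t 9.38 pos [ 0.4467 -0.0243  0.0851] jawyaw -0.197 j7 -0.486 shift [-0.001  -0.2358  0.078 ] turn [ 0.0029 -0.0018  0.0004] F [ 0.13 -0.44 -1.22] open 0.0512
```

Held: the saw hangs at TCP+(0, −1.7 mm) with its rim 6 mm below the TCP. Moving over S.

>>> move_arm(
  rows=[
    [-1,0,-0.035,0.012,0,0,0],
    [-1,0,-0.08,0.026,0,0,0],
    [-1,0,-0.13,0.043,0,0,0],
    [-1,0,-0.18,0.059,0,0,0],
    [-1,0,-0.215,0.071,0,0,0],
    [-1,0,-0.234,0.077,0,0,0],
    [-1,0,-0.234,0.077,0,0,0],
    [-1,0,-0.234,0.077,0,0,0],
  ],
)

```text
time_s: 10.38
eef_pos: [0.4773, -0.2665, 0.0857]
tcp_rot: [0.069, 0.704, -0.068, 0.703]
wrist_force: [-0.6, -0.4, -1.1]
opening: 0.0507
```

```bash
python3 - <<'E'
from h import *
go([.4766,-.2692,.05],-.2)
snap('wrist','wP');p=robot.get_state()['eef_pos'];Q=hole('wP',p+[0,0,.036],14);print(Q-p)
E
```

```text
t 10.38 pos [ 0.4773 -0.2665  0.0857] jawyaw -0.195 j7 0.011 shift [ 0.0357 -0.0029 -0.0001] turn [ 0.0053 -0.001  -0.0011] F [-0.57 -0.36 -1.09] open 0.0507
wP pred (np.int64(257), np.int64(250)) blob [258.1 252. ] area 187 -> [ 0.4776 -0.2679  0.1218]
[ 0.00015557 -0.00143352  0.036     ]
```

>>> move_arm(
  rows=[
    [-1,0,-0.0025,0,0,0,0],
    [-1,0.02,-0.0025,0,0,0,0],
    [-1,0.035,-0.0025,0,0,0,0],
    [-1,0.035,-0.0025,0,0,0,0],
  ],
)

```text
time_s: 10.92
eef_pos: [0.4759, -0.2703, 0.05]
tcp_rot: [0.07, 0.705, -0.069, 0.703]
wrist_force: [1.2, -0.0, -1.2]
opening: 0.0505
```

```bash
python3 - <<'E'
from h import *
go([.4766,-.2692,.03],-.2)
snap('wrist','wP');p=robot.get_state()['eef_pos'];Q=hole('wP',p+[0,0,.036],14);print(Q-p)
E
```

```text
t 10.93 pos [ 0.4759 -0.2703  0.05  ] jawyaw -0.196 j7 -0.008 shift [0.02   0.0012 0.0005] turn [ 0.0037 -0.0025 -0.0007] F [ 1.16 -0.04 -1.21] open 0.0505
wP pred (np.int64(258), np.int64(251)) blob [257.5 251.4] area 159 -> [ 0.4761 -0.2711  0.0867]
[-0.00048073 -0.00041821  0.036     ]
```

>>> move_arm(
  rows=[
    [-1,0.008,0,0,0,0,0],
    [-1,0.016,0,0,0,0,0],
    [-1,0.022,0,0,0,0,0],
    [-1,0.022,0,0,0,0,0],
  ],
)

```text
time_s: 11.48
eef_pos: [0.4765, -0.2709, 0.0285]
tcp_rot: [0.07, 0.704, -0.069, 0.703]
wrist_force: [0.7, 0.7, -0.2]
opening: 0.0508
```

>>> move_arm(
  rows=[
    [-1,0.008,0,0,0,0,0],
    [-1,0.015,0,0,0,0,0],
    [-1,0.02,0,0,0,0,0],
    [-1,0.0225,0,0,0,0,0],
    [-1,0.0225,0,0,0,0,0],
    [0.75,0.0225,0,0,0,0,0],
    [0.75,0.0225,0,0,0,0,0],
    [0.75,0.0225,0,0,0,0,0],
  ],
)

```text
time_s: 12.48
eef_pos: [0.477, -0.2712, 0.0067]
tcp_rot: [0.07, 0.704, -0.07, 0.704]
wrist_force: [0.0, -0.0, -0.4]
opening: 0.0754
```

>>> move_arm(
  rows=[
    [1,0,0,0,0,0,0],
    [1,-0.03,0,0,0,0,0],
    [1,-0.08,0,0,0,0,0],
    [1,-0.14,0,0,0,0,0],
    [1,-0.16,0,0,0,0,0],
    [1,-0.16,0,0,0,0,0],
  ],
)

```text
time_s: 13.22
eef_pos: [0.4779, -0.2717, 0.1682]
tcp_rot: [0.069, 0.702, -0.07, 0.705]
wrist_force: [-0.5, 0.8, -0.2]
opening: 0.0878
```

```bash
python3 - <<'E'
from h import *
go([.6397,-.1367,.12],-.2)
snap('wrist','wP2');hole('wP2',np.array([.477,-.271,.042]));hole('wP2',np.array([.6397,-.1367,.048]))
print(fproj('wP2',np.array([.477,-.271,.042])))
im=cv2.imread('pics/wP2.png');cv2.imwrite('pics/c6.png',cv2.convertScaleAbs(im,alpha=1.6))
E
```

```text
t 13.22 pos [ 0.4779 -0.2717  0.1682] jawyaw -0.197 j7 0.065 shift [0.0485 0.1641 0.1321] turn [0.0028 0.0036 0.0013] F [-0.46  0.78 -0.23] open 0.0878
wP2 pred (np.int64(256), np.int64(177)) blob [256.3 179.8] area 118 -> [ 0.4764 -0.2735  0.042 ]
wP2 pred (np.int64(383), np.int64(30)) blob [382.5  29.9] area 116 -> [ 0.6396 -0.1368  0.048 ]
[256.40008811 177.44127552]
```

View pics/c6.png

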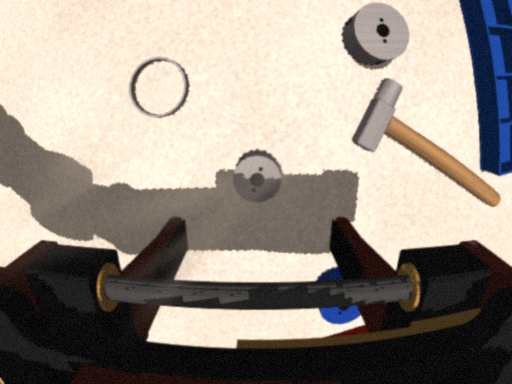

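M is nested over S, crown hole at px (256,180), and S is no longer visible. L is at (383,30), undisturbed. Next is L.

>>> move_arm(
  rows=[
    [1,0,0.03,0.025,0,0,0],
    [1,0,0.075,0.06,0,0,0],
    [1,0,0.12,0.096,0,0,0],
    [1,0,0.15,0.12,0,0,0],
    [1,0,0.164,0.132,0,0,0],
    [1,0,0.164,0.132,0,0,0],
    [1,0,0.164,0.132,0,0,0],
  ],
)

```text
time_s: 14.15
eef_pos: [0.6369, -0.1382, 0.1659]
tcp_rot: [0.07, 0.704, -0.071, 0.703]
wrist_force: [-0.9, -0.0, 0.8]
opening: 0.0883
```

```bash
python3 - <<'E'
from h import *
snap('wrist','wL');Q=hole('wL',np.array([.6397,-.1367,.048]));go([Q[0],Q[1],.008],-.2)
E
```

```text
wL pred (np.int64(260), np.int64(178)) blob [260.2 178.1] area 126 -> [ 0.6396 -0.1369  0.048 ]
t 14.2 pos [ 0.6371 -0.1383  0.1662] jawyaw -0.2 j7 -0.263 shift [0.1582 0.0021 0.0024] turn [ 0.0004 -0.0011  0.0014] F [-0.27 -0.86 -0.36] open 0.0874
```

>>> move_arm(
  rows=[
    [1,0.04,0.002,0.0025,0,0,0],
    [1,0.09,0.002,0.0025,0,0,0],
    [1,0.13,0.002,0.0025,0,0,0],
    [1,0.15,0.002,0.0025,0,0,0],
    [1,0.158,0.002,0.0025,0,0,0],
    [1,0.158,0.002,0.0025,0,0,0],
  ],
)

```text
time_s: 14.95
eef_pos: [0.6418, -0.1351, 0.0094]
tcp_rot: [0.07, 0.703, -0.07, 0.704]
wrist_force: [-0.4, -0.0, 1.0]
opening: 0.0878
```

>>> move_arm(
  rows=[
    [-1,0,0,0,0,0,0],
    [-1,0,0,0,0,0,0],
    [-1,0,0,0,0,0,0],
    [-1,0,0,0,0,0,0],
    [-1,0,0,0,0,0,0],
  ],
  force=20,
)

```text
time_s: 15.58
eef_pos: [0.6416, -0.1347, 0.0094]
tcp_rot: [0.07, 0.703, -0.07, 0.704]
wrist_force: [-2.3, -0.3, 5.3]
opening: 0.0658
```

>>> move_arm(
  rows=[
    [-1,-0.02,0,0,0,0,0],
    [-1,-0.05,0,0,0,0,0],
    [-1,-0.085,0,0,0,0,0],
    [-1,-0.085,0,0,0,0,0],
    [-1,-0.085,0,0,0,0,0],
  ],
)

```text
time_s: 16.2
eef_pos: [0.6407, -0.1347, 0.0932]
tcp_rot: [0.069, 0.704, -0.07, 0.703]
wrist_force: [-0.2, -0.5, -1.4]
opening: 0.066
```

```bash
python3 - <<'E'
from h import *
snap('wrist','wL2');s=robot.get_state();p=s['eef_pos'];h=.048-.008
Q=hole('wL2',p+[0,0,h],14);o=Q-p;print(o)
go([.4766-o[0],-.2728-o[1],p[2]],-.2)
E
```

```text
wL2 pred (np.int64(256), np.int64(253)) blob [257.6 256.2] area 188 -> [ 0.6406 -0.1369  0.1326]
[ 0.00027637 -0.00227377  0.04      ]
t 16.25 pos [ 0.6403 -0.1347  0.0926] jawyaw -0.197 j7 -0.3 shift [ 0.0003 -0.1653 -0.1342] turn [ 0.0031 -0.0018  0.0002] F [-0.16 -0.95 -2.11] open 0.0662
```

L is held (66 mm, 2 N weight). Carrying it over the nest.

>>> move_arm(
  rows=[
    [-1,0,-0.025,-0.02,0,0,0],
    [-1,0,-0.06,-0.05,0,0,0],
    [-1,0,-0.1,-0.082,0,0,0],
    [-1,0,-0.14,-0.114,0,0,0],
    [-1,0,-0.158,-0.129,0,0,0],
    [-1,0,-0.165,-0.134,0,0,0],
    [-1,0,-0.165,-0.134,0,0,0],
    [-1,0,-0.165,-0.134,0,0,0],
  ],
)

```text
time_s: 17.25
eef_pos: [0.4788, -0.2689, 0.0934]
tcp_rot: [0.069, 0.704, -0.069, 0.704]
wrist_force: [0.3, 0.1, -1.2]
opening: 0.0663
```

```bash
python3 - <<'E'
from h import *
snap('wrist','wL3');s=robot.get_state();p=s['eef_pos']
Q=hole('wL3',p+[0,0,.0385],14);o=Q-p;print(o)
go([.4766-o[0],-.2728-o[1],.055],-.2)
E
```

```text
wL3 pred (np.int64(257), np.int64(252)) blob [255.1 254.5] area 170 -> [ 0.4774 -0.2703  0.132 ]
[-0.00138055 -0.00138403  0.0385    ]
t 17.3 pos [ 0.4788 -0.2689  0.0935] jawyaw -0.195 j7 0.001 shift [ 0.0385 -0.0026 -0.0003] turn [ 0.0051  0.0004 -0.0008] F [-0.85  1.37 -1.81] open 0.0661
```

>>> move_arm(
  rows=[
    [-1,0,-0.003,-0.001,0,0,0],
    [-1,0.02,-0.003,-0.001,0,0,0],
    [-1,0.036,-0.003,-0.001,0,0,0],
    [-1,0.036,-0.003,-0.001,0,0,0],
  ],
)

```text
time_s: 17.8
eef_pos: [0.475, -0.2724, 0.0562]
tcp_rot: [0.07, 0.705, -0.069, 0.703]
wrist_force: [0.4, 0.6, -0.7]
opening: 0.0656
```

```bash
python3 - <<'E'
from h import *
snap('wrist','wL4');s=robot.get_state();p=s['eef_pos']
Q=hole('wL4',p+[0,0,.0385],14);o=Q-p;print(o)
go([.477,-.271,.0355],-.2)
E
```

```text
wL4 pred (np.int64(258), np.int64(253)) blob [258.3 255.6] area 215 -> [ 0.4754 -0.2743  0.0956]
[-0.00031606 -0.00172629  0.0385    ]
t 17.85 pos [ 0.4757 -0.2726  0.0571] jawyaw -0.197 j7 -0.019 shift [0.0216 0.0018 0.001 ] turn [ 0.0034 -0.0012 -0.0005] F [-0.57 -0.17 -1.45] open 0.0661
```

>>> move_arm(
  rows=[
    [-1,0,0.0015,0.001,0,0,0],
    [-1,0.008,0.0015,0.001,0,0,0],
    [-1,0.016,0.0015,0.001,0,0,0],
    [-1,0.022,0.0015,0.001,0,0,0],
    [-1,0.022,0.0015,0.001,0,0,0],
  ],
)

```text
time_s: 18.48
eef_pos: [0.4768, -0.2715, 0.0349]
tcp_rot: [0.07, 0.704, -0.069, 0.703]
wrist_force: [-0.2, -0.6, -0.7]
opening: 0.0657
```

>>> move_arm(
  rows=[
    [-1,0.008,0,0,0,0,0],
    [-1,0.016,0,0,0,0,0],
    [-1,0.022,0,0,0,0,0],
    [-1,0.0255,0,0,0,0,0],
    [-1,0.0255,0,0,0,0,0],
    [1,0.0255,0,0,0,0,0],
    [1,0.0255,0,0,0,0,0],
    [1,0.0255,0,0,0,0,0],
  ],
)

```text
time_s: 19.48
eef_pos: [0.4774, -0.2718, 0.0103]
tcp_rot: [0.07, 0.704, -0.07, 0.704]
wrist_force: [0.5, 0.4, 0.1]
opening: 0.0874
```

>>> move_arm(
  rows=[
    [1,0,0,0,0,0,0],
    [1,0,0,0,0,0,0],
    [1,-0.03,0,0,0,0,0],
    [1,-0.08,0,0,0,0,0],
    [1,-0.14,0,0,0,0,0],
    [1,-0.16,0,0,0,0,0],
    [1,-0.16,0,0,0,0,0],
  ],
)

```text
time_s: 20.35
eef_pos: [0.4783, -0.2722, 0.1717]
tcp_rot: [0.069, 0.702, -0.07, 0.705]
wrist_force: [-0.8, 0.2, 0.1]
opening: 0.0879
```

```bash
python3 - <<'E'
from h import *
snap('wrist','wN');Q=hole('wN',np.array([.4766,-.273,.048]));snap('top','topN')
for z in(.048,.055):print(fproj('wN',np.array([.4766,-.273,z])))
go([.5,.139,.17],-.0)
im=cv2.imread('pics/wN.png')[120:250,150:390];im2=cv2.imread('pics/topN.png')[180:250,130:270]
c=np.zeros((600,720,3),np.uint8);a=cv2.resize(im,(480,260));c[:260,:480]=a;b=cv2.resize(im2,(680,340),interpolation=2);c[260:,:680]=b;cv2.imwrite('pics/c7.png',cv2.convertScaleAbs(c,alpha=1.8))
E
```

```text
wN pred (np.int64(256), np.int64(179)) blob [256.4 180.7] area 112 -> [ 0.4768 -0.2745  0.048 ]
[255.95026603 179.44202759]
[255.91945388 181.10405685]
t 20.45 pos [ 0.4765 -0.2715  0.169 ] jawyaw -0.197 j7 0.053 shift [-0.0008  0.4071 -0.0573] turn [-0.197  -0.0014 -0.0003] F [ 0.35 -0.37 -0.76] open 0.0875
```

View pics/c7.png

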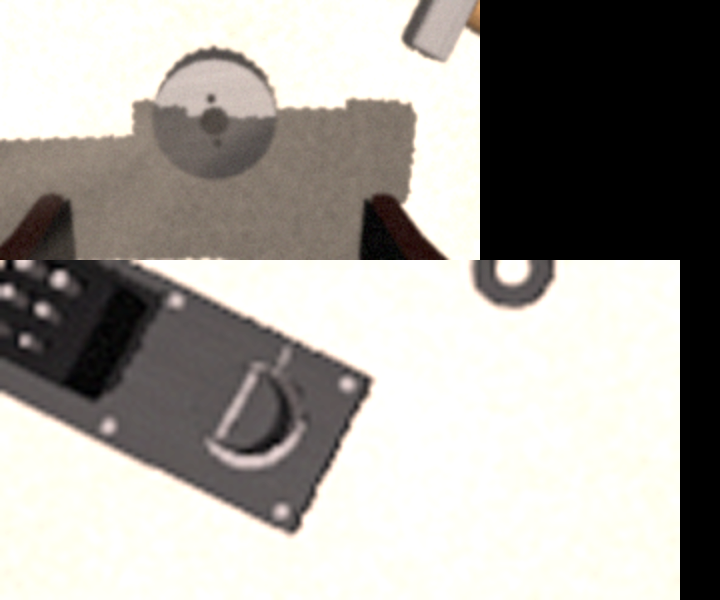

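L stands nested at about (.4768,−.2740), upright on the table, fingers clear. Now to hover over the cap (turning the jaws to the stand's x axis, about −0.45 rad) for a close look.

>>> move_arm(
  rows=[
    [1,0,0.03,0,0.03,0,0],
    [1,0,0.09,-0.01,0.06,0,0],
    [1,0,0.15,-0.02,0.1,0,0],
    [1,0,0.21,-0.03,0.15,0,0],
    [1,0,0.27,-0.035,0.2,0,0],
    [1,0,0.33,-0.045,0.25,0,0],
    [1,0,0.38,-0.05,0.25,0,0],
    [1,0,0.412,-0.055,0.25,0,0],
  ],
)

```text
time_s: 21.45
eef_pos: [0.5027, 0.1458, 0.1683]
tcp_rot: [0.156, 0.691, -0.156, 0.689]
wrist_force: [0.1, 0.2, -0.1]
opening: 0.088
```

>>> move_arm(
  rows=[
    [1,0,0,0,0,0,0],
    [1,0,0,0,0,0,0],
  ],
)

```text
time_s: 21.7
eef_pos: [0.5032, 0.1419, 0.1686]
tcp_rot: [0.156, 0.69, -0.158, 0.689]
wrist_force: [-0.9, -0.6, -0.1]
opening: 0.0876
```

```bash
python3 - <<'E'
from h import *
snap('wrist','wC');snap('scene','sC');go([.503,.145,.02],-.445)
p=np.array([.503,.145,.054]);u,v=np.round(fproj('wC',p)).astype(int);print(u,v)
a=cv2.imread('pics/wC.png')[v-60:v+60,u-60:u+60];a=cv2.resize(a,(480,480),interpolation=2)
q=np.round(proj('sC',[robot.get_state()['eef_pos']])[0]).astype(int);print(q)
b=cv2.imread('pics/sC.png')[q[1]-60:q[1]+40,q[0]-32:q[0]+32];b=cv2.resize(b,(307,480),interpolation=2)
g=np.hstack([a,b]);cv2.imwrite('pics/c8.png',np.clip(255*(g/255.)**.55,0,255))
E
```

```text
t 21.8 pos [0.5037 0.1413 0.1692] jawyaw -0.449 j7 -1.04 shift [ 0.1492  0.0033 -0.0021] turn [-0.0041 -0.0009  0.0016] F [ 0.37 -0.53  0.13] open 0.088
257 178
[305 187][ WARN:0@4.037] global loadsave.cpp:1063 imwrite_ Unsupported depth image for selected encoder is fallbacked to CV_8U.
```

View pics/c8.png

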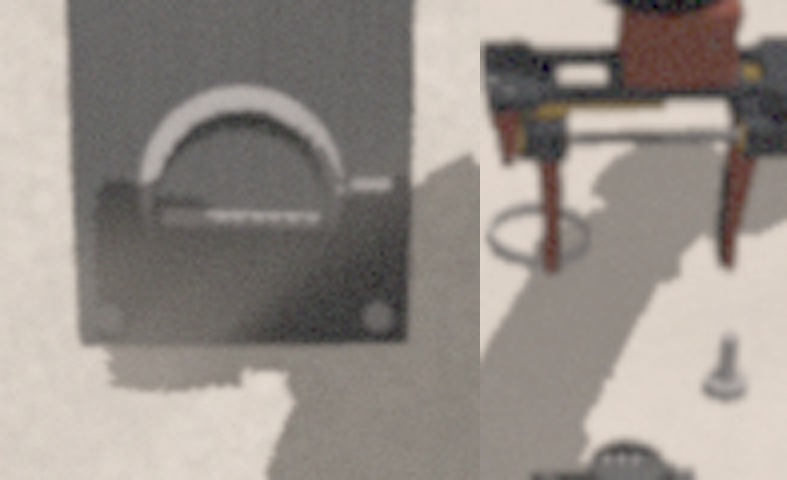

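The cap's index bar runs from (158,217) to (322,217) in the crop, centre (240,217), parallel to the stand's x axis. The side view shows the fingertips about 12 mm above the projected TCP and the body about 80 mm above the tips. So the whole gripper sits about 26 mm further back than the stated TCP, and I'll allow for that.

```bash
python3 - <<'E'
from h import *
Q=at('wC',257.2,172.2,.056,1);print(Q);go([Q[0],Q[1],.017],-.445-.67)
E
```

```text
[0.50645241 0.15055852 0.056     ]
t 21.8 pos [0.5037 0.1413 0.1692] jawyaw -0.449 j7 -1.04 shift [ 0.1522  0.0098 -0.0014] turn [ 6.659e-01 -3.000e-04  1.900e-03] F [ 0.37 -0.53  0.13] open 0.088
```

>>> move_arm(
  rows=[
    [1,0,0.0095,-0.001,0.17,0,0],
    [1,0.02,0.0095,-0.001,0.34,0,0],
    [1,0.06,0.0095,-0.001,0.5,0,0],
    [1,0.09,0.0095,-0.001,0.67,0,0],
    [1,0.12,0.0095,-0.001,0.67,0,0],
    [1,0.142,0.0095,-0.001,0.67,0,0],
    [1,0.152,0.0095,-0.001,0.67,0,0],
    [1,0.152,0.0095,-0.001,0.67,0,0],
  ],
)

```text
time_s: 22.8
eef_pos: [0.507, 0.1513, 0.0178]
tcp_rot: [0.375, 0.6, -0.375, 0.599]
wrist_force: [-0.1, 0.8, 0.3]
opening: 0.0881
```

>>> move_arm(
  rows=[
    [-1,0,0,0,0,0,0],
    [-1,0,0,0,0,0,0],
    [-1,0,0,0,0,0,0],
    [-1,0,0,0,0,0,0],
    [-1,0,0,0,0,0,0],
    [-1,0,0,0,0,0,0],
    [-1,0,0,0,0,0,0],
  ],
  force=25,
)

```text
time_s: 23.68
eef_pos: [0.5074, 0.1518, 0.0182]
tcp_rot: [0.375, 0.599, -0.375, 0.6]
wrist_force: [0.9, -2.0, 2.3]
opening: 0.0451
```

```bash
python3 - <<'E'
from h import *
go([.5064,.1506,.017]);print(robot.get_state()['ft_torque'])
E
```

```text
t 23.68 pos [0.5074 0.1518 0.0182] jawyaw -1.117 j7 -1.803 shift [ 0.0012 -0.0015  0.0006] turn [ 0.      0.0005 -0.0002] F [ 0.85 -1.97  2.3 ] open 0.0451
[-0.41946829 -0.04902937  0.02420233]
```

Gripped at 46 mm. I'll try counter-clockwise first (negative turn about the tool's x).

>>> move_arm(
  rows=[
    [-1,0,0,0,-0.1,0,0],
    [-1,0,0,0,-0.2,0,0],
    [-1,0,0,0,-0.3,0,0],
    [-1,0,0,0,-0.4,0,0],
    [-1,0,0,0,-0.4,0,0],
  ],
)

```text
time_s: 24.3
eef_pos: [0.5072, 0.1527, 0.018]
tcp_rot: [0.249, 0.662, -0.248, 0.662]
wrist_force: [0.5, 1.2, 0.7]
opening: 0.0459
```

```bash
python3 - <<'E'
from h import *
go([.5064,.1506,.017]);print(robot.get_state()['ft_torque'],robot.get_state()['tau'][6]); im=snap('wrist','wR1')
E
```

```text
t 24.3 pos [0.5072 0.1527 0.018 ] jawyaw -0.719 j7 -1.475 shift [ 0.001  -0.0022  0.0008] turn [-0.    -0.001 -0.001] F [0.5  1.22 0.7 ] open 0.0459
[ 0.33860481 -0.04194221 -0.60822452] 1.067374236881733
```

The torque is −0.61 N·m against the turn, so this looks like the tightening stop with the grip slipping. Trying clockwise.

>>> move_arm(
  rows=[
    [-1,0,0,0,0.1,0,0],
    [-1,0,0,0,0.2,0,0],
    [-1,0,0,0,0.3,0,0],
    [-1,0,0,0,0.3,0,0],
  ],
)

```text
time_s: 24.85
eef_pos: [0.5076, 0.152, 0.0181]
tcp_rot: [0.344, 0.617, -0.344, 0.618]
wrist_force: [3.7, -1.0, -1.4]
opening: 0.0457
```

```bash
python3 - <<'E'
from h import *
go([.5064,.1506,.017]);print(robot.get_state()['ft_torque'],robot.get_state()['tau'][6])
E
```

```text
t 24.85 pos [0.5076 0.152  0.0181] jawyaw -1.017 j7 -1.721 shift [ 0.0011 -0.0018  0.0006] turn [ 0.      0.0009 -0.0006] F [ 3.7  -0.97 -1.36] open 0.0457
[-0.13582038 -0.5812506  -0.03039132] -0.4786440543830395
```

Clockwise it turns freely (torque about 0), so it has a left-hand thread. I'll release, swing back counter-clockwise and re-grip for the long clockwise turn.

>>> move_arm(
  rows=[
    [1,0,0,0,0,0,0],
    [1,0,0,0,0,0,0],
    [1,0,0,0,0,0,0],
    [1,0,0,0,-0.16,0,0],
    [1,0,0,0,-0.32,0,0],
    [1,0,0,0,-0.48,0,0],
    [1,0,0,0,-0.64,0,0],
    [1,0,0,0,-0.64,0,0],
  ],
)

```text
time_s: 25.85
eef_pos: [0.507, 0.152, 0.0179]
tcp_rot: [0.133, 0.695, -0.133, 0.694]
wrist_force: [-0.5, 1.3, 1.0]
opening: 0.0879
```

>>> move_arm(
  rows=[
    [1,0,0,0,-0.16,0,0],
    [1,0,0,0,-0.32,0,0],
    [1,0,0,0,-0.48,0,0],
    [1,0,0,0,-0.64,0,0],
    [1,0,0,0,-0.68,0,0],
    [1,0,0,0,-0.68,0,0],
  ],
)

```text
time_s: 26.6
eef_pos: [0.5071, 0.152, 0.018]
tcp_rot: [-0.105, 0.699, 0.105, 0.699]
wrist_force: [-0.2, 0.6, -0.0]
opening: 0.0879
```

```bash
python3 - <<'E'
from h import *
snap('wrist','wR2');go([.5064,.1506,.017])
E
```

```text
t 26.65 pos [0.5072 0.1521 0.018 ] jawyaw 0.3 j7 -0.624 shift [ 0.001  -0.0012 -0.0012] turn [ 0.     -0.0001  0.    ] F [ 0.35  0.7  -0.3 ] open 0.0879
```

>>> move_arm(
  rows=[
    [-1,0,-0.001,-0.001,0,0,0],
    [-1,0,-0.001,-0.001,0,0,0],
    [-1,0,-0.001,-0.001,0,0,0],
    [-1,0,-0.001,-0.001,0,0,0],
    [-1,0,-0.001,-0.001,0,0,0],
    [-1,0,-0.001,-0.001,0,0,0],
    [-1,0,-0.001,-0.001,0,0,0],
  ],
  force=25,
)

```text
time_s: 27.52
eef_pos: [0.5059, 0.1507, 0.018]
tcp_rot: [-0.107, 0.699, 0.107, 0.699]
wrist_force: [-2.5, -1.7, 3.3]
opening: 0.0455
```

>>> move_arm(
  rows=[
    [-1,0,0,0,0.1,0,0],
    [-1,0,0,0,0.2,0,0],
    [-1,0,0,0,0.3,0,0],
    [-1,0,0,0,0.4,0,0],
    [-1,0,0,0,0.5,0,0],
    [-1,0,0,0,0.6,0,0],
    [-1,0,0,0,0.7,0,0],
    [-1,0,0,0,0.8,0,0],
  ],
)

```text
time_s: 28.52
eef_pos: [0.5059, 0.1504, 0.018]
tcp_rot: [0.175, 0.685, -0.175, 0.685]
wrist_force: [-3.8, -0.7, 3.8]
opening: 0.0461
```

```bash
python3 - <<'E'
from h import *
go([.5064,.1506,.017]);print(robot.get_state()['ft_torque'],robot.get_state()['tau'][6])
E
```

```text
t 28.52 pos [0.5059 0.1504 0.018 ] jawyaw -0.5 j7 -1.294 shift [0.001  0.0004 0.0004] turn [ 0.     -0.0004  0.0013] F [-3.85 -0.69  3.75] open 0.0461
[-0.30091995  0.75509934  0.08610621] 0.8215364813804626
```

Still free (0.09 N·m). Continuing to a total of 1.5 rad.

>>> move_arm(
  rows=[
    [-1,0,0,0,0.1,0,0],
    [-1,0,0,0,0.2,0,0],
    [-1,0,0,0,0.3,0,0],
    [-1,0,0,0,0.4,0,0],
    [-1,0,0,0,0.5,0,0],
    [-1,0,0,0,0.6,0,0],
    [-1,0,0,0,0.7,0,0],
    [-1,0,0,0,0.7,0,0],
  ],
)

```text
time_s: 29.52
eef_pos: [0.5061, 0.1511, 0.018]
tcp_rot: [0.398, 0.585, -0.398, 0.584]
wrist_force: [-2.8, 0.0, 1.7]
opening: 0.0459
```

>>> move_arm(
  rows=[
    [-1,0,0,0,0,0,0],
    [-1,0,0,0,0,0,0],
  ],
)

```text
time_s: 29.78
eef_pos: [0.5061, 0.1511, 0.018]
tcp_rot: [0.398, 0.585, -0.398, 0.584]
wrist_force: [-4.2, 0.8, 3.2]
opening: 0.046
```

```bash
python3 - <<'E'
from h import *
go([.5064,.1506,.017]);print(robot.get_state()['ft_torque'],robot.get_state()['tau'][6]);snap('top','topC')
# bar direction in wrist images, relative to jaw axis: bright elongated blob near cap top
def bar(n,tcp,yaw):
    g=cv2.cvtColor(cv2.imread(f'pics/{n}.png'),6).astype(float)
    best=None
    c=np.array([.5064,.1506,.056])
    for a in np.arange(0,np.pi,.05):
        P=[c+[r*np.cos(a),r*np.sin(a),0] for r in np.linspace(-.019,.019,39)]
        uv=np.array([fproj(n,p) for p in P],np.float32)
        m=cv2.remap(g.astype(np.float32),uv[:,0].copy(),uv[:,1].copy(),1).mean()
        if best is None or m>best[0]:best=(m,a)
    print(n,'bar heading',best[1] if best[1]<np.pi/2 else best[1]-np.pi,best[0])
snap('wrist','wR3')
for n in('wC','wR1','wR2','wR3'):bar(n,0,0)
E
```

```text
t 29.77 pos [0.5061 0.1511 0.018 ] jawyaw -1.196 j7 -1.868 shift [0.001  0.0001 0.0006] turn [ 0.     -0.0004  0.0005] F [-4.16  0.82  3.17] open 0.046
[ 0.21748563  1.00480681 -0.08359602] 0.05621472839266062
wC bar heading -0.44159265358979294 76.97902
wR1 bar heading -0.24159265358979276 77.29004
wR2 bar heading -0.541592653589793 75.00646
wR3 bar heading 1.05 80.5947
```

The bar heading confirms it: it went −0.44 → −0.24 (hard stop) → −0.54 → now −2.09 rad, 1.65 rad loose. Lifting straight, checking the force.

>>> move_arm(
  rows=[
    [-1,-0.005,0,0,0,0,0],
    [-1,-0.01,0,0,0,0,0],
    [-1,-0.015,0,0,0,0,0],
  ],
)

```text
time_s: 30.25
eef_pos: [0.5062, 0.1506, 0.0332]
tcp_rot: [0.398, 0.584, -0.399, 0.584]
wrist_force: [-2.9, -0.6, -1.7]
opening: 0.0458
```

>>> move_arm(
  rows=[
    [-1,-0.015,0,0,0,0,0],
    [-1,-0.03,0,0,0,0,0],
    [-1,-0.055,0,0,0,0,0],
    [-1,-0.085,0,0,0,0,0],
    [-1,-0.12,0,0,0,0,0],
    [-1,-0.15,0,0,0,0,0],
    [-1,-0.165,0,0,0,0,0],
    [-1,-0.165,0,0,0,0,0],
  ],
)

```text
time_s: 31.25
eef_pos: [0.5074, 0.151, 0.1993]
tcp_rot: [0.399, 0.583, -0.398, 0.585]
wrist_force: [-0.2, 0.6, -1.6]
opening: 0.0459
```

>>> move_arm(
  rows=[
    [-1,0,0,0,0,0,0],
    [-1,0,0,0,0,0,0],
    [-1,0,0,0,0,0,0],
    [-1,0,0,0,0,0,0],
  ],
)

```text
time_s: 31.75
eef_pos: [0.5064, 0.1508, 0.1977]
tcp_rot: [0.398, 0.584, -0.399, 0.584]
wrist_force: [0.1, 0.4, -1.2]
opening: 0.0456
```

```bash
python3 - <<'E'
from h import *
go([.5064,.1506,.2]);snap('top','topE');snap('wrist','wE');s=robot.get_state();print(abs(s['qvel']).max())
# bar brightness on cap carried along (held cap check) and nest in top image
g=cv2.cvtColor(cv2.imread('pics/wE.png'),6).astype(np.float32);p=s['eef_pos']
for a in np.arange(-1.5,1.6,.25):
    c=np.array([.5064,.1506,p[2]+.038])
    for h in[0]:
        uv=np.array([fproj('wE',c+[r*np.cos(a),r*np.sin(a),0]) for r in np.linspace(-.019,.019,39)],np.float32)
        print(round(a,2),cv2.remap(g,uv[:,0].copy(),uv[:,1].copy(),1).mean().round(1),end=' ')
a=cv2.imread('pics/topE.png').astype(int);b=cv2.imread('pics/topN.png').astype(int)
d=(abs(a-b).sum(2)>90).astype(np.uint8);n,l,st,c=cv2.connectedComponentsWithStats(d);print('\ndiff blobs',[(st[i,:4].tolist(),int(st[i,4])) for i in range(1,n) if st[i,4]>12])
E
```

```text
t 31.75 pos [0.5064 0.1508 0.1977] jawyaw -1.197 j7 -1.732 shift [-0.0023 -0.0001  0.0002] turn [ 0.     -0.0001  0.0007] F [ 0.09  0.4  -1.25] open 0.0456
0.0018473238161463802
-1.5 34.2 -1.25 31.6 -1.0 31.1 -0.75 30.1 -0.5 30.5 -0.25 30.6 0.0 31.2 0.25 31.8 0.5 33.3 0.75 39.5 1.0 60.5 1.25 52.5 1.5 37.1 
diff blobs [([40, 109, 471, 275], 65306), ([143, 201, 8, 7], 30), ([180, 207, 10, 14], 31), ([172, 217, 7, 5], 15), ([234, 368, 10, 10], 33)]
```

```bash
python3 -c "
from h import *
print(job.finish_job())"
```

```text
the job is handed in; nothing more can be done
None
```

I nested the three hole saws, freed the cap and handed the job in with the cap held above the post, at 31.75 s of the 64 s.

- **Saws:** I set the middle saw over the small one and the large one over both. In the last close picture the large saw stood upright, its centre about 1 mm from the middle one's measured position. I did not measure the nest again after the cap work, but the arm never went back near it.
- **Cap:** The thread is left-hand. Counter-clockwise it stopped hard after about 0.2 rad (0.6 N·m); clockwise it turned freely. I turned it 1.65 rad from its start, measured from the index bar, before lifting it straight off.
- **Final hold:** The gripper is closed at 46 mm on the cap and carries about 1.3 N. The arm is still, and I estimate the underside is about 190 mm above the table. The wrist picture shows the index bar where it should be if the cap is held as gripped.

**What disagreed:**
- **Finger length:** The fingertips really sit about 26 mm further back from the TCP than stated. Because of that, my first two grasps of the middle saw closed over its crown and pressed it with about 9 N. It stayed standing in place, and I allowed for the offset from then on.
- **Bystanders:** I did not check the bystanders' positions in detail at the end. The before-and-after comparison of top pictures was too swamped by the arm and its shadow to be useful. I saw no contact with any of them.

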